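# Hang the cup on the dryer and click the timer wheel

## Task

Hang the washed orange cup, mouth down as it stands, all the way onto the free slanted peg of the cup dryer, lowering it on rather than dropping it, and let go. Then set the drying time: press lightly on top of the black knurled wheel with a fingertip and roll it towards the robot, click by click, until its red bar rests at the top, in line with the green marks (about three to five clicks). Leave the hanging white cup and the bottles where they are.

Things in the scene. Friction and masses are not known exactly. Their poses are not given: they have to be found in the camera images.
- dryer: white cup dryer, fixed; deck 200 deep (x) by 440 wide (y), top 28 above the counter, 8 high lip along the far edge. Origin: centre of its underside. x is level and points away from its front, y along its row: two blue pegs at y = +140 and y = 0 (x = +25; either may be the free one) and the timer wheel at y = -145 (x = -5). Its yaw varies by up to 0.25 rad.
- free_peg_tip (a point): centre of the top of the free blue draining peg, about 139 above the counter. Round taper, radius 21 at the foot, 19.5 at 45 along it, 14 near the tip; 120 long, leaning 22 degrees from vertical towards the dryer's front (the dryer's -x). Slide the cup down along the slanted axis until the inside of its bottom rests on the tip.
- free_peg_seat (a point): point on the axis of the free peg, 90 below its tip along the slanted axis, where the centre of the cup's mouth lies once hung; tip minus this point gives the peg's direction.
- cup: orange round plastic cup without handle, standing mouth down on a dark 4 thick draining mat; 95 high, outer diameter 62 at the mouth and 58 at the closed end, wall 3.5, about 150 g. Origin: centre of the mouth (the lower end, as it stands); z axis points to the closed bottom, which is on top.
- cup_floor (a point): centre of the inside of the cup's bottom, 90 from the mouth along the cup's z axis (the bottom is 5 thick).
- timer (a joint): angle of the timer wheel, rad; 0 = red bar at the top, in line with the green marks. Grows as the wheel's top rolls towards the dryer's front (dryer's -x). One click is 0.262 rad (15 degrees, 10.5 of rim travel); past midway to the next it snaps on. Starts 3, 4 or 5 clicks below zero (bar on the far side), now and then perched midway between two; stops 7 clicks below and 3 above zero.
- wheel_center (a point): centre of the black knurled timer wheel: radius 40, 36 wide, axle level along the dryer's y axis, centre 65 and top 105 above the counter. The axle is sprung and gives downwards: about 1 N starts it, then 0.8 N per mm, 12 mm at most. The top pressed down by 6 mm gives a fingertip friction enough to roll it; a click takes about 1 N at the rim; rubber rim, friction over 1. Axes turn with the wheel.
- timer_base: the wheel's fixed grey housing on the dryer: two cheeks beside the wheel, each 18 thick, 70 deep, 42 apart inside, tops 81 above the counter, with a green mark at the middle of each top. Origin: 26 above the counter, straight below the wheel's centre; axes as the dryer's.
- wheel_mark (a point): middle of the red bar across the wheel's rim, on the surface, 40 from the wheel's centre.
- hung_cup: white cup like the orange one, already hung on the other peg, to be left alone; its top is about 145 above the counter. Origin: centre of its mouth; axes level.
- drink0: first of three small closed white drink bottles with an orange band, diameter 44, height 95. Bystander. Origin: centre of its underside.
- drink1: second small drink bottle, as the first. Bystander. Origin: centre of its underside.
- drink2: third small drink bottle, as the first. Bystander. Origin: centre of its underside.
- soap: closed green washing-up soap bottle, diameter 68, height 190. Bystander. Origin: centre of its underside.
Things that resemble listed ones, but are neither listed nor needed, are in the scene too. What is shaped like the cup but yellow is not meant.

How it is judged:
On the way, in this order (a step that is already met when the one before it is completed fails the run):
1. the orange cup hangs fully on the free peg, let go and still (distance between cup_floor and free_peg_tip below 0.018 m and distance between cup and free_peg_seat below 0.018 m and contact force between the fingers and cup below 0.05 N and linear speed of cup below 0.03 m/s), for 0.2 s.
2. the timer wheel rests with its red bar at the green marks (value of joint timer between -0.09 and 0.09 rad and velocity of joint timer between -0.2 and 0.2 rad/s and contact force between the fingers and timer below 0.05 N), for 0.2 s.
At the end, for the whole second after the job is handed in: The orange cup hangs mouth down on the free peg (inner bottom within 18 mm of the tip, mouth centre within 18 mm of the seat point), released and still, and the wheel rests within 0.09 rad (a third of a click) of the green marks (all of step 1 and value of joint timer between -0.09 and 0.09 rad); the robot touches nothing.
It fails at once if the hanging white cup is moved more than 40 mm (distance of hung_cup from where it was at the start of the episode above 0.04 m).
It fails at once if a drink bottle or the soap bottle is moved more than 40 mm (distance of any of drink0, drink1, drink2, soap from where it was at the start of the episode above 0.04 m).
It fails at once if the orange cup is dropped (falls faster than 0.8 m/s out of the fingers) (linear speed of cup above 0.8 m/s and contact force between the fingers and cup below 0.05 N).
It fails at once if the wheel is pressed harder than 30 N (contact force between any of the arm, the fingers and timer above 30 N).
It also fails if it takes over 51 s, if anything falls off the work surface, if the arm or the gripper's body presses on something with over 40 N, if the wrist force passes 120 N, or if a joint passes its speed limit or range.

## Robot

A 6-joint arm with a two-finger parallel gripper is mounted at the origin on the work surface. World frame = base frame: x ahead of the robot, y to its left, z up, the work surface at z = 0. Lengths are in m, angles in rad, forces in N, time in s.
With the tool pointing down it reaches from about 0.25 to 0.775 m from the base axis. Payload 4 kg.
Tool frame: the origin (TCP) lies at the very end of the fingers, on their centre line; the grasp point (between the pads) lies 19 mm behind it; z points along the fingers, y is the direction in which the jaws open and shut (so a half turn about z gives the same grasp; the last joint's range is limited). The gripper opens to 94 mm and grips with 3 to 60 N. Pads are 16 mm wide; open, the fingers measure 119 mm over their backs; the gripper's body (75 mm by 177 mm) begins 78 mm behind the grasp point.
Start: joints at [1.163, 0.087, 1.371, -0, 1.684, -0.103], TCP at [0.165, 0.525, 0.206] pointing down, gripper open.
Joint ranges: [-3.1, 3.1], [-0.76, 2.03], [0.27, 2.55], [-1.08, 4.22], [0.17, 2.65], [-2.57, 2.57]. Speed limits (rad/s): [2.79, 2.79, 3.14, 3.14, 3.14, 3.14].

## Interface

Orientations are given as [roll, pitch, yaw] about the fixed x, y, z axes, in that order (R = Rz(yaw) Ry(pitch) Rx(roll)).
In Python, from bench import robot, snapshot, calibration gives the robot as it stands. The module is installed in compiled form; this text tells all that it offers.
- The arm moves only by the tool servo_tool, never from a script. Its argument "series" is text: rows parted by semicolons, each of 5 numbers parted by spaces: the closure, from -1 (fully open) to 1 (shut), then the shift along the tool's x, y, z in cm, then the turn about the tool's z in rad. A call has 1 to 20 rows; each row is the pose to reach, as a shift and turn from the pose commanded when the call began, along the tool's axes at that moment; what a row does not reach only later rows make up. A row lasts 1/12 s, in which the tool goes at most 41.7 mm and 7.16 degrees, less where a joint would pass 70% of its speed; a pose out of reach is approached as far as the arm can. A call with a gripper value outside its range is refused whole. The fingers move at their own pace and stop on an object; the grip force is fixed at half the most. Time passes only in rows, so rows that repeat a pose let the fingers close. It gives the time, the measured TCP pose, the force and the opening at its end, in the units of the state.
- robot.get_obs(): the state, without advancing time (a new reading comes with each control period).
- snapshot(name): name is "scene" or "top" or "wrist"; returns (picture, depth): 384x512x3 uint8, red, green, blue; 384x512 float32, m along the optical axis (not along the pixel's ray), 0 where there is no reading.
- calibration(name): a dict with "fx", "fy", "cx", "cy" (pixels), "rvec" (rotation vector, rad) and "tvec" (3), from world to camera coordinates, as OpenCV has them; the wrist camera has in their place "tool_from_camera" (4x4, takes a point from camera to tool coordinates, whose origin is the TCP and whose axes are the flange's). Camera axes: x right, y down, z forward; pixel columns grow to the right and rows downward; lengths in m; the calibration is good to about 2 mm. A picture is of the moment at which its call begins: read the wrist's pose just before it. calibration takes no time and is no camera call.
- robot.close_job(): hands the job in, once; it reports no verdict.
The state is a dict: "time": time; "joint_positions": joint angles; "qvel": joint speeds; "joint_torque": joint torques, N m; "tool_pos": TCP position; "ee_rot": TCP orientation; "wrist_force": force on the tool from outside, world axes, zero at the start; "wrist_torque": the same for the moment, N m; "width": finger opening in m.
Only numpy, scipy, OpenCV 4.12 (cv2) and the standard library are available. Lean on these libraries where they do the work, as an engineer would, in place of code of your own. Each camera call takes 0.05 s, during which the arm holds its last target. There are 200 camera calls.

## Working session

There is one attempt and no reset: what is moved stays moved. The work goes in short steps, Python scripts to look and compute and a tool call to move; the robot and the scene stay as the last step left them, time stands still between calls to the robot, and variables do not carry over. Pictures are saved under pics/ and viewed, about 8 in all and at most 12, crops included, and the job is handed in when it is done.

Besides the shell and the picture viewer there is one more tool, called after ">>>" as name(argument=value, ...) on one line, values as JSON. servo_tool: Moves the arm, as the interface text tells. Its arguments: {"type":"object","properties":{"series":{"type":"string"}},"required":["series"]}

```bash
mkdir -p pics; cat > h.py <<'E'
import numpy as np, cv2
from bench import robot, snapshot, calibration
from scipy.spatial.transform import Rotation as R
def cam(name):
    c=calibration(name); K=np.array([[c['fx'],0,c['cx']],[0,c['fy'],c['cy']],[0,0,1]])
    if 'rvec' in c:
        Rm=cv2.Rodrigues(np.array(c['rvec'],float))[0]; t=np.array(c['tvec'],float).ravel()
        return K,Rm.T,-Rm.T@t
    o=robot.get_obs(); T=np.array(c['tool_from_camera']); Rt=R.from_euler('xyz',o['ee_rot']).as_matrix()
    return K,Rt@T[:3,:3],Rt@T[:3,3]+np.array(o['tool_pos'])
def cloud(d,C):
    K,Rm,o=C; v,u=np.mgrid[:d.shape[0],:d.shape[1]]
    P=np.stack([(u-K[0,2])/K[0,0]*d,(v-K[1,2])/K[1,1]*d,d],-1)@Rm.T+o
    P[d<=0]=np.nan; return P
def ray(C,u,v,z):
    K,Rm,o=C; r=Rm@np.array([(u-K[0,2])/K[0,0],(v-K[1,2])/K[1,1],1]); return o+r*(z-o[2])/r[2]
def proj(C,p):
    K,Rm,o=C; q=K@(Rm.T@(np.array(p)-o)); return q[:2]/q[2]
def save(n,im): cv2.imwrite('pics/'+n+'.png',im[...,::-1])
E
python3 - <<'E'
from h import *
ims=[]
for n in('scene','top'):
    C=cam(n); p,d=snapshot(n); np.savez(n+'.npz',p=p,d=d); save(n,p); print(n,C[0][0,0],C[2],C[1][:,2])
print(robot.get_obs())
E
```

```text
scene 456.01355241054756 [1.28337198 0.1391277  1.26005918] [-0.53798519 -0.11118405 -0.83558964]
top 360.65152458508055 [ 0.34410952 -0.02766078  1.1022875 ] [ 0.21164499 -0.01314293 -0.97725824]
{'time': 0.1, 'joint_positions': array([ 1.16290329e+00,  8.78768966e-02,  1.37206215e+00, -1.51566338e-05,
        1.68359287e+00, -1.03123389e-01]), 'qvel': array([-0.00114892, -0.00204377, -0.0064042 ,  0.00089331,  0.00024229,
       -0.00046887]), 'joint_torque': array([ 2.82290341e-03, -3.41252482e+01, -3.03301084e+01,  7.20853033e-02,
        3.04521562e-02, -1.16344008e-04]), 'tool_pos': array([0.16487096, 0.52420459, 0.20444429]), 'ee_rot': array([-3.13966214e+00, -1.84645852e-04,  2.83682113e+00]), 'wrist_force': array([-0.01175288, -0.01676045, -0.07785771]), 'wrist_torque': array([-0.05061085,  0.01446392,  0.01356023]), 'width': 0.09378353245495837}
```

View pics/scene.png

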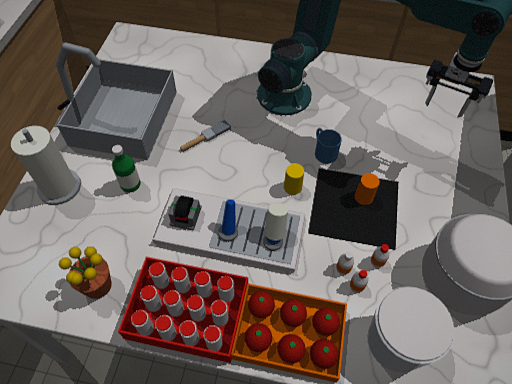

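View pics/top.png

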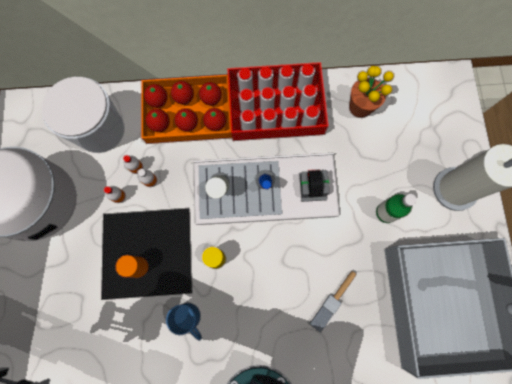

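Lookalikes for the cup:
- Orange cup: top (128,266), scene (367,188). It stands on the dark mat.
- Yellow cup: top (212,257), scene (294,178). This is the decoy.
- Blue mug: top (184,318).
- Orange crate and tomatoes: top (185,108).
- Sauce bottles with red caps: top (130,163).

I choose the orange one on the mat. The free peg is the blue one in the middle, top (265,181), and the white cup hangs at (216,187).

```bash
cat > m.py <<'E'
from h import *
for n in('scene','top'):
    z=np.load(n+'.npz'); p,d=z['p'],z['d']; C=cam(n); P=cloud(d,C); X=P[...,2]
    hsv=cv2.cvtColor(p,cv2.COLOR_RGB2HSV); H,S,V=hsv[...,0],hsv[...,1],hsv[...,2]
    print('==',n)
    m=(H>6)&(H<14)&(S>180)&(X>.05)&(X<.13)
    k,l,s,c=cv2.connectedComponentsWithStats(m.astype(np.uint8))
    for i in range(1,k):
        if s[i,4]>60:
            q=P[l==i]; t=q[q[:,2]>.094]; print('orange',c[i],s[i,4],'zmax',np.nanmax(q[:,2]),'top mid',(t.min(0)+t.max(0))/2,np.ptp(t,axis=0) if len(t) else 0,len(t))
    m=(H>105)&(H<125)&(S>150)&(X>.02)&(X<.2)
    k,l,s,c=cv2.connectedComponentsWithStats(m.astype(np.uint8))
    for i in range(1,k):
        if s[i,4]>30:
            q=P[l==i]; t=q[q[:,2]>np.nanmax(q[:,2])-.006]; print('blue',c[i],s[i,4],'zmax',np.nanmax(q[:,2]),'top',(t.min(0)+t.max(0))/2,np.ptp(t,axis=0),len(t))
    # deck
    m=((X>.022)&(X<.034)).astype(np.uint8)
    k,l,s,c=cv2.connectedComponentsWithStats(m)
    for i in range(1,k):
        if s[i,4]>1500:
            q=P[l==i][:,:2]; r=cv2.minAreaRect((q*1000).astype(np.float32)); print('deck',c[i],s[i,4],r,np.nanmedian(P[l==i][:,2]))
    m=(V<70)&(X>.085)&(X<.12)
    k,l,s,c=cv2.connectedComponentsWithStats(m.astype(np.uint8))
    for i in range(1,k):
        if s[i,4]>30:
            q=P[l==i]; print('dark',c[i],s[i,4],q.max(0),q.min(0),cv2.minAreaRect((q[:,:2]*1000).astype(np.float32)))
    m=((X>.136)&(X<.16)&(S<60)).astype(np.uint8)
    k,l,s,c=cv2.connectedComponentsWithStats(m)
    for i in range(1,k):
        if s[i,4]>60: q=P[l==i]; print('white',c[i],s[i,4],np.nanmean(q,0),np.ptp(q,axis=0))
E
python3 m.py
python3 - <<'E'
from h import *
p=np.load('scene.npz')['p']; a=p[140:270,150:410]; save('c1',cv2.resize(a,None,fx=3,fy=3,interpolation=cv2.INTER_CUBIC))
E
```

```text
== scene
orange [365.89634146 189.75609756] 164 zmax 0.10139923040918641 top mid [0.42692576 0.33348304 0.09808988] [0.02562659 0.05362623 0.00661871] 20
orange [101.53125 285.     ] 64 zmax 0.09407229059693711 top mid [ 0.87769713 -0.3440961   0.09407229] [0. 0. 0.] 1
orange [ 82.60824742 286.86597938] 97 zmax 0.09500034201209262 top mid [ 0.91180047 -0.40479721  0.09500034] [0. 0. 0.] 1
blue [228.91208791 218.1978022 ] 364 zmax 0.1466644179113541 top [ 0.60513675 -0.06288695  0.14371275] [0.0177698  0.01982539 0.00590334] 22
blue [272.65789474 241.28947368] 38 zmax 0.056149326224440355 top [0.65473794 0.07860458 0.05356087] [0.01068314 0.03275085 0.00517692] 14
deck [232.11817352 230.54319635] 5475 ((620.0504150390625, -63.811981201171875), (439.1656494140625, 203.55191040039062), 89.3798599243164) 0.027999950561561793
dark [134.94966443  67.73154362] 298 [ 0.08231346 -0.41425335  0.11134199] [ 0.06458711 -0.69249803  0.08504509] ((73.76634216308594, -553.366943359375), (278.28948974609375, 16.462970733642578), 89.5899658203125)
dark [87.64583333 77.375     ] 48 [ 0.24596223 -0.698
[... 4590 characters left out ...]
080078, 5.888973712921143), 3.7615268230438232)
dark [464.61170213 370.66489362] 188 [ 0.07884812 -0.42324129  0.10497451] [ 0.07641174 -0.6640907   0.08505181] ((77.62849426269531, -543.6658325195312), (2.3538718223571777, 240.84925842285156), 0.07472782582044601)
white [ 95.97039474 124.16776316] 304 [0.80726236 0.40537324 0.15047062] [0.14203947 0.13481859 0.0239225 ]
white [ 38.34801136 197.91619318] 704 [0.60342002 0.55489265 0.15177057] [0.25229059 0.15477236 0.02379163]
white [469.82075472 181.95754717] 212 [ 0.56553148 -0.61899852  0.14835957] [0.10203537 0.06899345 0.02384002]
white [215.79351032 186.80825959] 339 [0.6013726  0.07540211 0.14493191] [0.0579244  0.05569399 0.02140472]
```

View pics/c1.png

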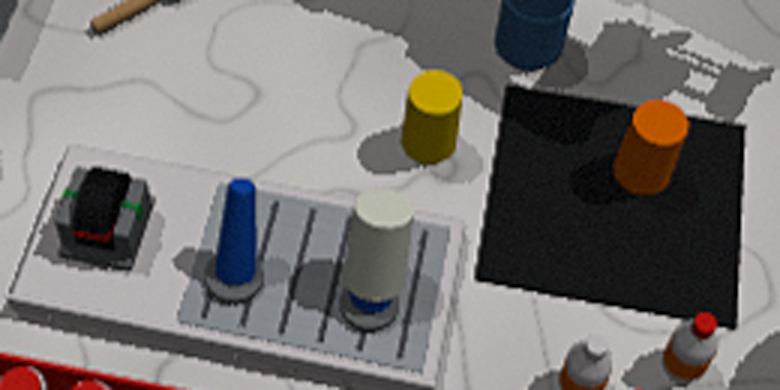

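The crop shows the orange cup (660,145) on the mat, the bare blue peg (240,235), and the red bar on the far side of the wheel (95,236). Next I measure the top face of the cup.

```bash
python3 - <<'E'
from h import *
for n,w,zz in(('scene',(345,390,165,215),0),('top',(105,155,245,290),0)):
    z=np.load(n+'.npz'); p,d=z['p'],z['d']; C=cam(n); P=cloud(d,C)
    hsv=cv2.cvtColor(p,cv2.COLOR_RGB2HSV)
    m=np.zeros(d.shape,np.uint8); u0,u1,v0,v1=w; m[v0:v1,u0:u1]=1
    o=(m>0)&(hsv[...,0]<20)&(hsv[...,1]>120)
    V=hsv[...,2]; th,_=cv2.threshold(V[o],0,255,cv2.THRESH_OTSU); t=(o&(V>th)).astype(np.uint8)
    k,l,s,c=cv2.connectedComponentsWithStats(t); i=1+s[1:,4].argmax(); t=l==i
    e=cv2.fitEllipse(max(cv2.findContours(t.astype(np.uint8),0,1)[0],key=len))
    print(n,th,s[i],c[i],e,ray(C,*c[i],.099),np.nanmedian(P[t],0),np.nanstd(P[t],0))
    # peg tip check: expected projections
    print('tip',proj(C,[.600,-.0635,.139]),'cupsil',np.nonzero(o)[1].min(),np.nonzero(o)[1].max(),np.nonzero(o)[0].min(),np.nonzero(o)[0].max())
    b=(hsv[...,0]>105)&(hsv[...,0]<125)&(hsv[...,1]>150)&(P[...,2]>.04)&(P[...,2]<.2)&(abs(P[...,1]+.063)<.05)
    Q=P[b]
    for z0 in(.06,.08,.1,.12,.135):
        q=Q[abs(Q[:,2]-z0)<.01]; print(z0,len(q),q.min(0)[:2],q.max(0)[:2])
E
```

```text
scene 126.0 [361 173  18  15 216] [369.68518519 180.26851852] ((369.6612243652344, 180.25112915039062), (13.856595039367676, 17.814239501953125), 109.54470825195312) [0.40848926 0.33630605 0.099     ] [0.41009234 0.33577986 0.10034486] [0.01452887 0.01400635 0.00249436]
tip [229.92150333 201.45970698] cupsil 345 379 173 207
0.06 73 [ 0.62937373 -0.08111444] [ 0.65619085 -0.04428272]
0.08 77 [ 0.62557503 -0.07832917] [ 0.65009946 -0.04618672]
0.1 68 [ 0.09518744 -0.07696273] [ 0.64308892 -0.04568959]
0.12 57 [ 0.1084574  -0.07471476] [ 0.62938643 -0.0150751 ]
0.135 77 [ 0.59324712 -0.07411655] [ 0.62211228 -0.04927307]
top 149.0 [116 256  21  21 350] [126.07142857 265.72      ] ((126.07112884521484, 265.7098083496094), (19.604114532470703, 20.890884399414062), 45.12887954711914) [0.40769052 0.33576713 0.099     ] [0.40774299 0.33610865 0.0994835 ] [0.01429425 0.01653847 0.01422096]
tip [266.32753457 184.41708109] cupsil 115 149 254 278
0.06 4 [ 0.63364    -0.05546551] [ 0.64929742 -0.04539444]
0.08 15 [ 0.61675309 -0.07792659] [ 0.64688246 -0.04510735]
0.1 20 [ 0.61633076 -0.07884995] [ 0.63739395 -0.04714459]
0.12 21 [ 0.60579642 -0.07795382] [ 0.62964173 -0.04923029]
0.135 82 [ 0.5901536  -0.07697869] [ 0.62177868 -0.04938213]
```

>>> servo_tool(series="-1 -28.85 -10.75 0 -0.305;-1 -28.85 -10.75 0 -0.305;-1 -28.85 -10.75 0 -0.305;-1 -28.85 -10.75 0 -0.305;-1 -28.85 -10.75 0 -0.305;-1 -28.85 -10.75 0 -0.305;-1 -28.85 -10.75 0 -0.305;-1 -28.85 -10.75 0 -0.305;-1 -28.85 -10.75 0 -0.305;-1 -28.85 -10.75 0 -0.305;-1 -28.85 -10.75 0 -0.305;-1 -28.85 -10.75 0 -0.305")

```text
time: 1.1
tool_pos: [0.4069, 0.3364, 0.2053]
ee_rot: [3.141, -0.001, -3.14]
wrist_force: [0.4, 0.0, 1.2]
width: 0.0942
```

```bash
python3 - <<'E'
from h import *
print(robot.get_obs()['ee_rot'])
C=cam('wrist'); p,d=snapshot('wrist'); save('w1',p); np.savez('w1.npz',p=p,d=d)
P=cloud(d,C); hsv=cv2.cvtColor(p,cv2.COLOR_RGB2HSV)
o=(hsv[...,0]<16)&(hsv[...,1]>120)&(P[...,2]>.08)&(P[...,2]<.12)
t=o&(P[...,2]>.092)
k,l,s,c=cv2.connectedComponentsWithStats(t.astype(np.uint8)); i=1+s[1:,4].argmax()
e=cv2.fitEllipse(max(cv2.findContours((l==i).astype(np.uint8),0,1)[0],key=len))
print(s[i],e,ray(C,*e[0],.099),np.nanmedian(P[l==i],0),C[2])
E
```

```text
[ 3.14135546e+00 -6.82683507e-04 -3.13962793e+00]
[ 222  159   64   63 1236] ((253.34677124023438, 189.892822265625), (62.011531829833984, 63.2253532409668), 94.40072631835938) [0.40685237 0.33620732 0.099     ] [0.42176394 0.34041592 0.09893173] [0.32676626 0.33727986 0.38466306]
```

View pics/w1.png

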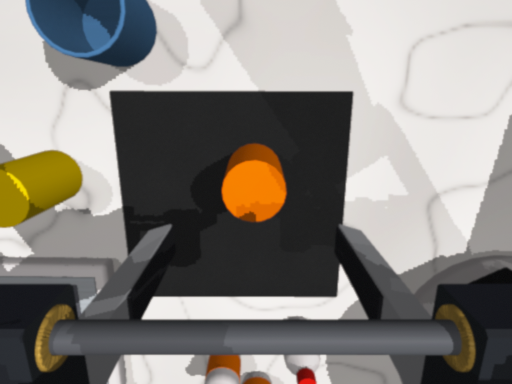

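The wrist view shows the cup's top at (253,190), centred between the fingers. Now I grasp it.

>>> servo_tool(series="-1 0 0 4 0;-1 0 0 8 0;-1 0 0 11 0;-1 0 0 13 0;-1 0 0 14.2 0;-1 0 0 14.2 0;-1 0 0 14.2 0;0.6 0 0 14.2 0;0.6 0 0 14.2 0;0.6 0 0 14.2 0;0.6 0 0 14.2 0;0.6 0 0 14.2 0;0.6 0 0 14.2 0;0.6 0 0 14.2 0")

```text
time: 2.32
tool_pos: [0.4083, 0.3356, 0.064]
ee_rot: [3.141, 0.001, -3.142]
wrist_force: [0.1, -1.4, 2.0]
width: 0.0579
```

>>> servo_tool(series="1 0 0 0 0;1 0 0 -1 0;1 0 0 -4 0;1 0 0 -8 0;1 0 0 -12 0;1 0 0 -15 0;1 0 0 -17 0;1 0 0 -17.5 0;1 0 0 -17.5 0;1 0 0 -17.5 0")

```text
time: 3.15
tool_pos: [0.4074, 0.3352, 0.2369]
ee_rot: [-3.14, -0.002, -3.141]
wrist_force: [-0.2, -0.2, -3.2]
width: 0.0577
```

```bash
python3 - <<'E'
from h import *
o=robot.get_obs(); print(o['tool_pos'],o['ee_rot'],o['width'],o['wrist_force'])
E
```

```text
[0.40744684 0.33523428 0.23690513] [-3.14033554e+00 -2.17465684e-03 -3.14131782e+00] 0.057747575536199434 [-0.16031958 -0.21267819 -3.23820802]
```

>>> servo_tool(series="1 -1 -3 0 0;1 -3 -7 0 0;1 -5 -11 0 0;1 -7 -15 0 0;1 -9 -19 0 0;1 -11 -23 0 0;1 -13 -27 0 0;1 -15 -31 0 0;1 -17 -35 0 0;1 -18.5 -38 0 0;1 -19.3 -39.5 0 0;1 -19.3 -39.9 0 0;1 -19.3 -39.9 0 0;1 -19.3 -39.9 0 0;1 -19.3 -39.9 0 0")

```text
time: 4.4
tool_pos: [0.6002, -0.0619, 0.2373]
ee_rot: [3.14, -0.002, -3.14]
wrist_force: [0.2, -0.0, -1.9]
width: 0.058
```

```bash
cat > chk.py <<'E'
from h import *
import sys
o=robot.get_obs(); print(o['tool_pos'],o['ee_rot'],o['width'],o['wrist_force'])
ims=[]
for n in('scene','top'):
    p,d=snapshot(n); C=cam(n); u,v=proj(C,[.605,-.063,.15]).astype(int); 
    s=60; q=np.zeros((2*s,2*s,3),np.uint8)+p[v-s:v+s,u-s:u+s]; ims.append(cv2.resize(q,(390,390),interpolation=cv2.INTER_CUBIC))
    print(n,'origin',u-s,v-s,'scale',3.25); np.savez(n+'2.npz',p=p,d=d)
save(sys.argv[1],np.hstack(ims))
E
python3 chk.py k1
```

```text
[ 0.60024117 -0.06194556  0.23725893] [ 3.14033244e+00 -2.37602002e-03 -3.13990542e+00] 0.05799809872006043 [ 0.16557014 -0.01660323 -1.89945245]
scene origin 169 140 scale 3.25
top origin 206 121 scale 3.25
```

View pics/k1.png

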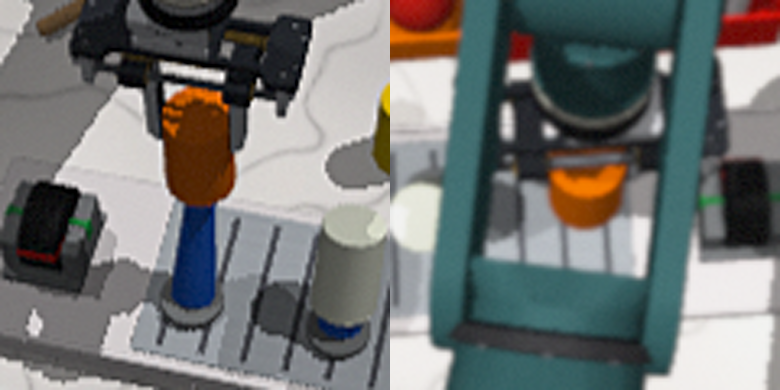

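The cup is centred over the peg in both views: in the scene half its mouth sits above the peg tip at (198,205). I lower it in stages and watch the force.

>>> servo_tool(series="1 0 0.1 1 0;1 0 0.1 2.5 0;1 0 0.1 4 0;1 0 0.1 5 0;1 0 0.1 5.5 0;1 0 0.1 6 0;1 0 0.1 6.5 0;1 0 0.1 7 0;1 0 0.1 7.5 0;1 0 0.1 7.5 0;1 0 0.1 7.5 0")

```text
time: 5.42
tool_pos: [0.6024, -0.063, 0.164]
ee_rot: [-3.141, 0.004, 3.141]
wrist_force: [2.9, -1.8, -1.7]
width: 0.0574
```

>>> servo_tool(series="1 0 0 0.4 0;1 0 0 0.8 0;1 0 0 1.2 0;1 0 0 1.6 0;1 0 0 2.0 0;1 0 0 2.4 0;1 0 0 2.8 0;1 0 0 3.2 0;1 0 0 3.2 0;1 0 0 3.2 0")

```text
time: 6.25
tool_pos: [0.601, -0.0625, 0.1303]
ee_rot: [3.141, -0.001, -3.142]
wrist_force: [5.2, -2.2, -1.0]
width: 0.0574
```

```bash
python3 chk.py k2
```

```text
[ 0.60099587 -0.06246393  0.13026977] [ 3.14140642e+00 -7.73140996e-04 -3.14153592e+00] 0.057376310608803105 [ 5.18483788 -2.17570001 -0.98051824]
scene origin 169 140 scale 3.25
top origin 206 121 scale 3.25
```

View pics/k2.png

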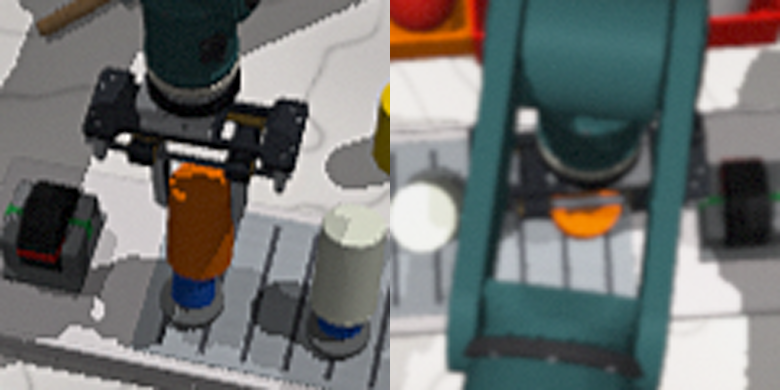

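The cup is sliding on with low force (about 5 N sideways) and is pivoting in the grip. I continue to the seat.

>>> servo_tool(series="1 0 0 0.4 0;1 0 0 0.8 0;1 0 0 1.2 0;1 0 0 1.5 0;1 0 0 1.7 0;1 0 0 1.7 0;1 0 0 1.7 0")

```text
time: 6.93
tool_pos: [0.6009, -0.0623, 0.1137]
ee_rot: [3.141, -0.001, -3.141]
wrist_force: [4.4, -2.6, -0.3]
width: 0.0573
```

>>> servo_tool(series="1 0 0 0.15 0;1 0 0 0.3 0;1 0 0 0.45 0;1 0 0 0.45 0;1 0 0 0.45 0")

```text
time: 7.35
tool_pos: [0.6014, -0.0625, 0.1101]
ee_rot: [-3.141, 0.001, -3.141]
wrist_force: [4.4, -2.3, 2.4]
width: 0.0579
```

>>> servo_tool(series="1 0 0 0.1 0;1 0 0 0.2 0;1 0 0 0.2 0;1 0 0 0.2 0")

```text
time: 7.68
tool_pos: [0.6014, -0.0625, 0.1092]
ee_rot: [-3.141, 0.001, -3.141]
wrist_force: [2.7, -2.3, 6.1]
width: 0.0576
```

```bash
python3 chk.py k3
```

```text
[ 0.60141164 -0.0625188   0.10924398] [-3.14130439e+00  1.39826363e-03 -3.14135284e+00] 0.057554164864357535 [ 2.70891726 -2.32401731  6.08397061]
scene origin 169 140 scale 3.25
top origin 206 121 scale 3.25
```

View pics/k3.png

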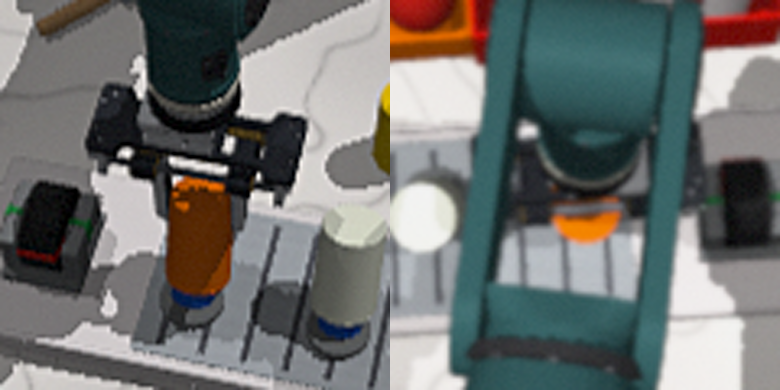

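The cup is bottomed on the tip: the upward force rose to 6 N, and it sits like the white one. Next I open the fingers, wait, and lift clear.

>>> servo_tool(series="0 0 0 -0.1 0;-0.4 0 0 -0.1 0;-0.6 0 0 -0.1 0;-0.8 0 0 -0.1 0;-1 0 0 -0.1 0;-1 0 0 -0.1 0;-1 0 0 -0.1 0;-1 0 0 -0.1 0;-1 0 0 -0.1 0;-1 0 0 -0.5 0;-1 0 0 -2 0;-1 0 0 -4.5 0;-1 0 0 -8 0;-1 0 0 -11 0;-1 0 0 -12 0;-1 0 0 -12 0;-1 0 0 -12 0")

```text
time: 9.2
tool_pos: [0.6011, -0.0624, 0.2275]
ee_rot: [3.142, 0.0, -3.141]
wrist_force: [-1.1, 0.1, -0.3]
width: 0.0937
```

>>> servo_tool(series="1 3 -3 0 0;1 7 -7 0 0;1 9 -11 0 0;1 9 -14.6 0 0;1 9 -14.6 0 0;1 9 -14.6 0 0")

```text
time: 9.7
tool_pos: [0.5092, -0.2105, 0.2245]
ee_rot: [3.139, -0.005, 3.137]
wrist_force: [0.5, 0.3, -0.4]
width: 0.0573
```

```bash
cat > cup.py <<'E'
from h import *
import sys
o=robot.get_obs(); print(o['tool_pos'],o['ee_rot'],o['width'],o['wrist_force'])
ims=[]
for n in('scene','top'):
    p,d=snapshot(n); C=cam(n); P=cloud(d,C); np.savez(n+'3.npz',p=p,d=d)
    hsv=cv2.cvtColor(p,cv2.COLOR_RGB2HSV)
    m=(hsv[...,0]<16)&(hsv[...,1]>120)&(abs(P[...,0]-.61)<.08)&(abs(P[...,1]+.063)<.06)&(P[...,2]>.03)
    q=P[m]
    for z in(.06,.08,.1,.12): s=q[abs(q[:,2]-z)<.01]; print(n,z,len(s),s.min(0)[:2] if len(s) else 0,s.max(0)[:2] if len(s) else 0)
    t=q[q[:,2]>np.percentile(q[:,2],70)]; w=np.linalg.svd(t-t.mean(0))[2][2]; print('top',t.mean(0),q[:,2].max(),'normal',w)
    u,v=proj(C,[.605,-.12,.11]).astype(int); s=55
    ims.append(cv2.resize(np.zeros((2*s,2*s,3),np.uint8)+p[v-s:v+s,u-s:u+s],(395,395),interpolation=cv2.INTER_CUBIC)); print(u-s,v-s,395/2/s)
save(sys.argv[1],np.hstack(ims))
E
python3 cup.py k4
```

```text
[ 0.50916057 -0.21047252  0.22454695] [ 3.13923347 -0.00513872  3.13694632] 0.057308181595679866 [ 0.50526227  0.2999032  -0.41781704]
scene 0.06 37 [ 0.62198125 -0.09103839] [ 0.65591838 -0.03151404]
scene 0.08 107 [ 0.61737376 -0.09057654] [ 0.65773542 -0.03211973]
scene 0.1 112 [ 0.60082716 -0.08706627] [ 0.64877867 -0.03241807]
scene 0.12 115 [ 0.59992006 -0.08625986] [ 0.64150379 -0.03266416]
top [ 0.60747268 -0.06086355  0.14681465] 0.15620142581350827 normal [-0.15036954  0.01805545  0.98846497]
156 149 3.590909090909091
top 0.06 0 0 0
top 0.08 7 [ 0.61826694 -0.04339542] [ 0.64729158 -0.03264393]
top 0.1 14 [ 0.62916892 -0.07788314] [ 0.64740779 -0.03646207]
top 0.12 11 [ 0.62169839 -0.07939942] [ 0.63637407 -0.03612222]
top [ 0.6118442  -0.06301457  0.14956046] 0.15580192591516917 normal [ 0.26830936 -0.02301812 -0.96305776]
230 129 3.590909090909091
```

View pics/k4.png

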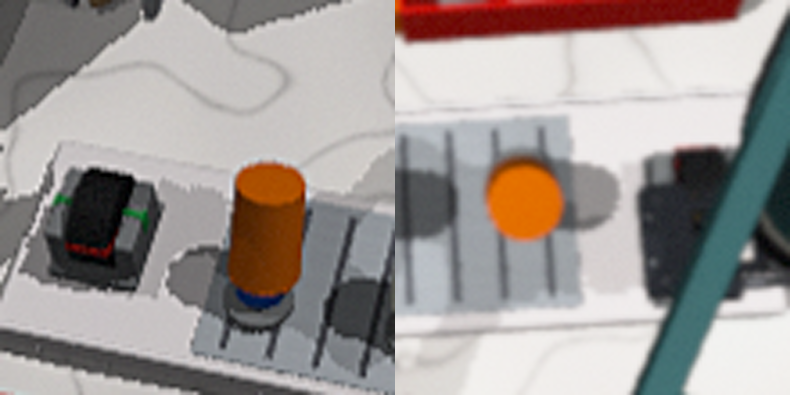

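The cup hangs fully, with its top at (270,185) in the scene half and only the peg's foot visible below. The red bar is on the wheel's far side (88,250). I measure its angle and the wheel's top.

```bash
cat > wh.py <<'E'
from h import *
import sys
def run(n,p,d,C):
    P=cloud(d,C); hsv=cv2.cvtColor(p,cv2.COLOR_RGB2HSV)
    m=((hsv[...,0]<6)|(hsv[...,0]>174))&(hsv[...,1]>130)&(hsv[...,2]>40)&(abs(P[...,0]-.615)<.06)&(abs(P[...,1]+.209)<.025)
    g=(hsv[...,0]>50)&(hsv[...,0]<75)&(hsv[...,1]>120)&(abs(P[...,0]-.615)<.06)&(abs(P[...,1]+.209)<.06)
    K,Rm,o=C
    if g.sum(): v,u=np.nonzero(g); print(n,'green',g.sum(),np.mean([ray(C,a,b,.081) for a,b in zip(u,v)],0))
    if m.sum():
        a=[]
        for v,u in zip(*np.nonzero(m)):   # ray onto cylinder about axle through xc,zc
            r=Rm@np.array([(u-K[0,2])/K[0,0],(v-K[1,2])/K[1,1],1]); q=o-np.array([XC,0,.065])
            A=r[0]**2+r[2]**2;B=q[0]*r[0]+q[2]*r[2];D=B*B-A*(q[0]**2+q[2]**2-.0016)
            if D>0: t=(-B-D**.5)/A; h=q+t*r; a.append(-np.arctan2(h[0],h[2]))
        print(n,'red',m.sum(),'angle mean',np.mean(a) if a else None,np.ptp(a) if a else None,'clicks',np.mean(a)/.2618)
XC=.614
if __name__=='__main__':
    if len(sys.argv)>1:
        for n in('scene','top'): z=np.load(n+sys.argv[1]+'.npz'); run(n,z['p'],z['d'],cam(n))
    else:
        for n in('scene','top'): p,d=snapshot(n); run(n,p,d,cam(n))
    print(robot.get_obs()['time'],robot.get_obs()['tool_pos'])
E
python3 wh.py ""; python3 wh.py 3
```

```text
scene green 35 [ 0.6161147 -0.1953701  0.081    ]
scene red 30 angle mean -1.2190488541717313 0.42253510883869594 clicks -4.656412735568111
top green 16 [ 0.6138764  -0.19448973  0.081     ]
top red 3 angle mean -0.4951683691107638 0.2022733862167863 clicks -1.8913994236469207
9.8 [ 0.51063238 -0.20761849  0.22566442]
scene green 31 [ 0.61738503 -0.19542372  0.081     ]
scene red 33 angle mean -1.2147089718091795 0.42253510883869594 clicks -4.639835644802061
top red 2 angle mean -0.4437213492225768 0.09586465310445036 clicks -1.694886742637803
9.8 [ 0.51063238 -0.20761849  0.22566442]
```

>>> servo_tool(series="1 -3 0 0 0;1 -7 0 0 0;1 -10 0 1 0;1 -11.6 0 4 0;1 -11.6 0 7 0;1 -11.6 0 9.5 0;1 -11.6 0 10.6 0;1 -11.6 0 10.6 0;1 -11.6 0 10.6 0;1 -11.6 0 10.6 0")

```text
time: 10.63
tool_pos: [0.6283, -0.2081, 0.1244]
ee_rot: [-3.14, 0.004, -3.14]
wrist_force: [-1.0, -0.2, 0.0]
width: 0.0003
```

>>> servo_tool(series="1 0 0 1 0;1 0 0 2 0;1 0 0 2.6 0;1 0 0 2.6 0;1 0 0 2.6 0;1 0.4 0 2.6 0;1 0.8 0 2.6 0;1 1.2 0 2.6 0;1 1.6 0 2.6 0;1 2.0 0 2.6 0;1 2.2 0 2.6 0;1 2.2 0 2.6 0;1 2.2 0 2.6 0")

```text
time: 11.72
tool_pos: [0.6062, -0.2088, 0.0984]
ee_rot: [-3.141, 0.004, 3.142]
wrist_force: [-0.7, -0.5, 6.2]
width: 0.0006
```

>>> servo_tool(series="1 0 0 -1.5 0;1 0 0 -4 0;1 6 0 -8 0;1 10 0 -10 0;1 10 0 -10 0;1 10 0 -10 0")

```text
time: 12.22
tool_pos: [0.5027, -0.2093, 0.2009]
ee_rot: [-3.138, 0.004, 3.14]
wrist_force: [2.0, -0.3, 0.8]
width: 0.0003
```

```bash
python3 wh.py
```

```text
scene green 30 [ 0.61281306 -0.19606493  0.081     ]
scene red 44 angle mean -0.7191591420328775 0.3801889679243735 clicks -2.7469791521500286
top green 12 [ 0.61398798 -0.17578597  0.081     ]
top red 33 angle mean -0.6584611037099456 0.6470204122601029 clicks -2.515130266271756
12.3167 [ 0.50481642 -0.20869374  0.19695362]
```

The stroke gave about +0.5 rad (2 clicks), so the bar is now near -3 clicks. I repeat the same stroke.

>>> servo_tool(series="1 -4 0 0 0;1 -8 0 0 0;1 -12.2 0 3 0;1 -12.2 0 6 0;1 -12.2 0 8.5 0;1 -12.2 0 9.5 0;1 -12.2 0 10 0;1 -12.2 0 10 0;1 -12.2 0 10 0;1 -11.8 0 10 0;1 -11.4 0 10 0;1 -11 0 10 0;1 -10.6 0 10 0;1 -10.2 0 10 0;1 -10 0 10 0;1 -10 0 10 0;1 -10 0 10 0")

```text
time: 13.73
tool_pos: [0.6069, -0.2071, 0.0985]
ee_rot: [3.14, 0.005, -3.141]
wrist_force: [0.8, 3.4, 6.3]
width: 0.0003
```

>>> servo_tool(series="1 0 0 -1.5 0;1 0 0 -4 0;1 6 0 -8 0;1 10 0 -10 0;1 10 0 -10 0;1 10 0 -10 0")

```text
time: 14.23
tool_pos: [0.5033, -0.2093, 0.2014]
ee_rot: [-3.138, 0.005, 3.14]
wrist_force: [0.9, -0.6, 0.2]
width: 0.0004
```

```bash
python3 wh.py; python3 - <<'E'
from h import *
C=cam('wrist'); p,d=snapshot('wrist'); print(proj(C,[.615,-.209,.1])); sp,_=snapshot('scene'); D=cam('scene'); u,v=proj(D,[.615,-.209,.1]).astype(int)
a=cv2.resize(sp[v-25:v+25,u-25:u+25],(384,384),interpolation=cv2.INTER_CUBIC); save('w2',cv2.resize(np.hstack([p,a]),(800,343)))
E
```

```text
scene green 33 [ 0.61408722 -0.19673773  0.081     ]
scene red 40 angle mean -0.21199962581448223 0.30244105020920065 clicks -0.8097770275572278
top green 10 [ 0.61417786 -0.17452885  0.081     ]
top red 66 angle mean -0.2470973188744236 0.5437017333703553 clicks -0.9438400262583027
14.3333 [ 0.50528121 -0.20867283  0.19732739]
[253.45550306 302.07935652]
```

View pics/w2.png

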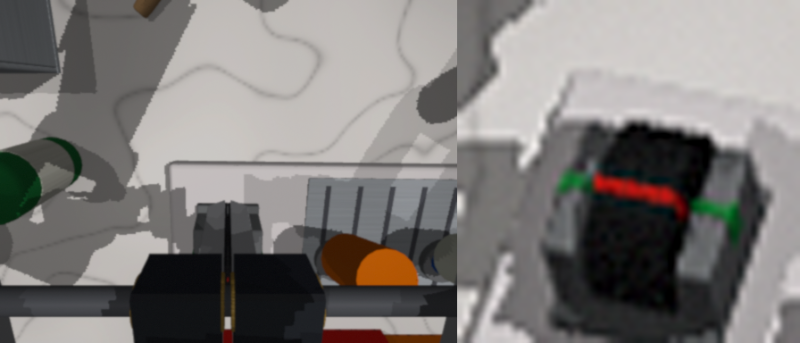

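The scene crop shows the red bar (640,190) just short of the top. Both views measure about -0.23 rad, so one click is left and I make a single short stroke.

>>> servo_tool(series="1 -4 0 0 0;1 -8 0 0 0;1 -11.5 0 3 0;1 -11.5 0 6 0;1 -11.5 0 8.5 0;1 -11.5 0 9.5 0;1 -11.5 0 10 0;1 -11.5 0 10 0;1 -11.5 0 10 0;1 -11.2 0 10 0;1 -10.8 0 10 0;1 -10.4 0 10 0;1 -10.4 0 10 0;1 -10.4 0 10 0")

```text
time: 15.6
tool_pos: [0.6109, -0.2072, 0.0983]
ee_rot: [3.14, 0.004, -3.14]
wrist_force: [0.2, 2.8, 6.0]
width: 0.0004
```

>>> servo_tool(series="1 0 0 -1.5 0;1 0 0 -4 0;1 6 0 -8 0;1 10 4 -12 0;1 14 8 -12 0;1 14 8 -12 0;1 14 8 -12 0")

```text
time: 16.18
tool_pos: [0.4674, -0.1265, 0.2184]
ee_rot: [3.141, 0.002, -3.141]
wrist_force: [0.9, 0.2, -0.3]
width: 0.0009
```

```bash
python3 wh.py; python3 cup.py k5
```

```text
scene green 33 [ 0.61670841 -0.19493755  0.081     ]
scene red 41 angle mean 0.048104380679460886 0.5131424053749948 clicks 0.18374476959305153
16.2833 [ 0.46853825 -0.12699148  0.2187108 ]
[ 0.46853825 -0.12699148  0.2187108 ] [-3.14047329  0.0042668  -3.13946006] 0.00045369846126833754 [1.07943956 0.13040572 0.16127554]
scene 0.06 30 [ 0.62301111 -0.09161901] [ 0.65525493 -0.0313903 ]
scene 0.08 114 [ 0.61657594 -0.08778416] [ 0.65677267 -0.03231   ]
scene 0.1 108 [ 0.61200297 -0.08843046] [ 0.64896626 -0.03234512]
scene 0.12 119 [ 0.60204067 -0.08726099] [ 0.64301655 -0.03263725]
top [ 0.6072744  -0.06046208  0.14718759] 0.15833929595908502 normal [-0.15577226  0.0077908   0.98776227]
156 149 3.590909090909091
top 0.06 0 0 0
top 0.08 9 [ 0.61672283 -0.05530395] [ 0.64882808 -0.03261586]
top 0.1 12 [ 0.62918982 -0.07779487] [ 0.64619053 -0.03646272]
top 0.12 13 [ 0.62207903 -0.08150128] [ 0.63691306 -0.03613382]
top [ 0.61195657 -0.06533321  0.14819778] 0.15481384871433912 normal [ 0.28895555 -0.01192605 -0.95726823]
230 129 3.590909090909091
```

View pics/k5.png

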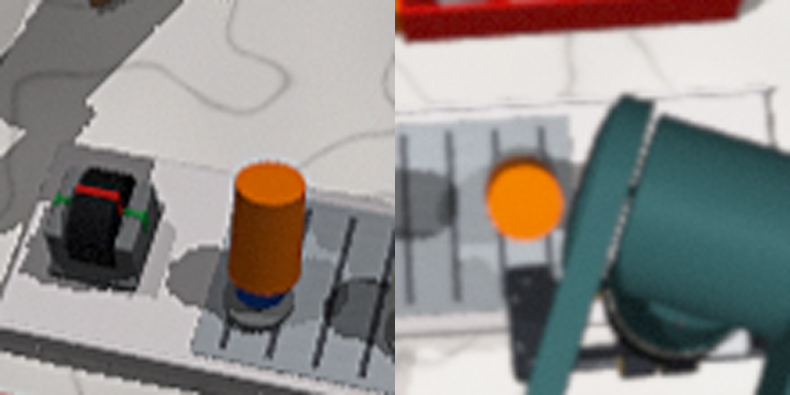

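The scene view gives +0.05 rad, but the arm hides the wheel from the top camera. I back off and confirm from above.

>>> servo_tool(series="1 4 4 -1 0;1 8 8 -2 0;1 12 12 -2 0;1 14 16 -2 0;1 14 20 -2 0;1 14 24 -2 0;1 14 24 -2 0;1 14 24 -2 0;1 14 24 -2 0")

```text
time: 17.13
tool_pos: [0.3293, 0.1131, 0.2352]
ee_rot: [-3.141, -0.002, -3.135]
wrist_force: [-0.8, 0.2, 0.2]
width: 0.0003
```

```bash
python3 wh.py; python3 - <<'E'
from h import *
p,d=snapshot('top'); C=cam('top'); u,v=proj(C,[.615,-.15,.1]).astype(int); print(u-40,v-30)
save('k6',cv2.resize(p[v-30:v+30,u-40:u+40],(640,480),interpolation=cv2.INTER_CUBIC))
E
```

```text
scene green 34 [ 0.61743748 -0.19719714  0.081     ]
scene red 39 angle mean 0.05001235002572766 0.5131424053749948 clicks 0.19103265861622484
top green 15 [ 0.61386331 -0.1919728   0.081     ]
top red 57 angle mean 0.009805776894999431 0.3156255784946421 clicks 0.03745522114209103
17.2333 [0.32984488 0.11086494 0.23522321]
255 150
```

View pics/k6.png

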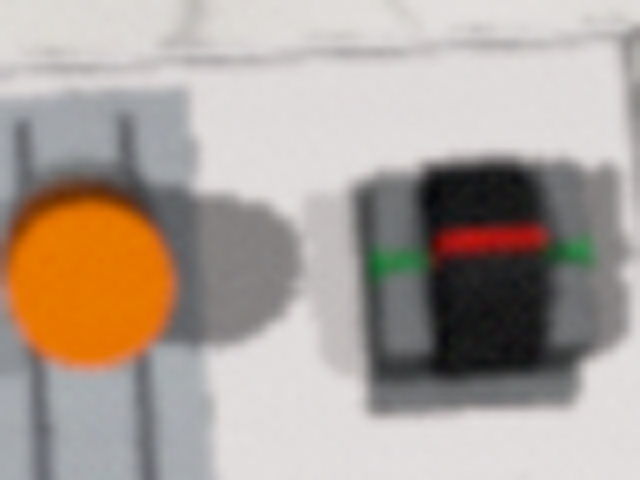

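The top view has the red bar (490,240) in line with the green marks (400,262 and 572,250), allowing for the bar standing higher. It reads +0.01 rad, so I hand in.

```bash
python3 -c "
from bench import robot; print(robot.close_job())"
```

```text
the job is handed in; nothing more can be done
None
```

The orange cup hangs on the free middle peg and the timer's red bar rests at the green marks. I handed the job in at about 17 s of the 51 s allowed.

- **Cup:** I lowered it down the peg, where it tilted in the grip to follow the slant. I let go once it bottomed on the tip, at about 6 N upward force. The last views show it well down the peg with its top centre near (0.607, -0.061, 0.147). By my estimate the inside of its bottom is a few mm from the tip. Its tilt read 9 to 17 degrees, less than the peg's 22 but within the slack of the fit. I did not measure the mouth-to-seat distance separately.
- **Timer:** It took three light strokes at about 6 N, of 2, 2 and 1 clicks. The final angle is +0.01 rad from the top camera and +0.05 rad from the scene camera. These differ slightly, but both are within 0.09 rad.
- **Other things:** The arm is clear of everything, with near-zero wrist force. The white cup showed no shift in the views taken during the hanging. I did not re-measure it or the bottles at the end, and the tool path stayed clear of them.

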